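Close up the bench chamber and hold its access panel home

ROBOT

A 6-joint arm with a two-finger parallel gripper is mounted at the origin on a cart in front of the work surface, level with it; the furniture and walls round the work are solid. World frame = base frame: x ahead of the robot, y to its left, z up, the work surface at z = 0. Lengths are in mm, angles in rad, forces in N, time in s.
With the tool pointing down it reaches from about 325 to 900 mm from the base axis. Payload 6.1 kg.
Tool frame: the origin (TCP) lies at the very end of the fingers, on their centre line; the grasp point (between the pads) lies 19 mm behind it; z points along the fingers, y is the line along which they close (so a half turn about z gives the same grasp; the last joint's range is limited). The gripper opens to 85 mm and grips with 20 to 120 N. Pads are 22 mm wide; open, the fingers measure 114 mm over their backs; the gripper's body (76 mm by 85 mm) begins 54 mm behind the grasp point. The pads swing forward as they close: fully open they stand 13 mm farther back than shut.
Start: joints at [1.203, 0.22, 1.526, -0, 1.395, -0.126], TCP at [149.655, 606.811, 231.3] pointing down, gripper open.
Joint ranges: [-2.98, 2.98], [-0.91, 2.08], [0.09, 2.57], [-1.24, 4.39], [0.2, 2.65], [-2.68, 2.68]. Speed limits (rad/s): [2.57, 2.57, 3.01, 3.14, 3.14, 3.14].

INTERFACE

Orientations are given as a rotation vector (axis times angle).
In Python, from rig import get_state, grab_frame, calibration, hand_in gives the robot as it stands.
- The arm moves only by the tool carry_out, never from a script. Its argument "targets" is a list of rows, each an object with "slide": the shift along the tool's x, y, z normalised to -1 to 1, where 1 is 300 mm, a list of three; "twist": the turn, a rotation vector about the tool's x, y, z normalised to -1 to 1, where 1 is pi/4 rad, a list of three. A call has exactly 5 rows; each row is the pose to reach, as a shift and turn from the pose commanded when the call began, along the tool's axes at that moment; what a row does not reach only later rows make up. A row lasts 1/8 s, in which the tool goes at most 62.5 mm and 10.7 degrees, less where a joint would pass 70% of its speed; a pose out of reach is approached as far as the arm can. A call with a number of a shift or a turn outside -1 to 1 is refused whole. A call with a gripper value outside its range is refused whole. "gripper" is the closure in counts, from 0 (fully open) to 255 (shut), set as the call begins (left out, the last holds). The fingers move at their own pace and stop on an object; "newtons" is the grip in N (left out, the last holds). Time passes only in rows, so rows that repeat a pose let the fingers close, or fill a call up. It gives the time, the measured TCP pose, the force, the opening and the grip force at its end, in the units of the state.
- get_state(): the state, without advancing time (a new reading comes with each control period).
- grab_frame(name): name is "side" or "top"; returns the picture (480x640x3 uint8, red, green, blue); there is no depth.
- calibration(name): a dict with "camera_matrix" (3x3 intrinsics, pixels), "D" ([k1, k2, p1, p2, k3] as OpenCV has them; the pictures are not rectified), "rvec" (rotation vector, rad) and "tvec" (3), from world to camera coordinates, as OpenCV has them. Camera axes: x right, y down, z forward; pixel columns grow to the right and rows downward; lengths in mm; the calibration is good to about 2 mm. A picture is of the moment at which its call begins. calibration takes no time and is no camera call.
- hand_in(): hands the job in; it is judged then, once.
The state is a dict: "time_s": time; "qpos": joint angles; "qd": joint speeds; "joint_torque": joint torques, N m; "eef_pos": TCP position; "tool_rot": TCP orientation; "ft_force": force on the tool from outside, world axes, zero at the start; "moment": the same for the moment, N m; "finger_gap": finger opening in mm; "finger_force": force on a finger pad.
Only numpy, scipy, OpenCV 4.12 (cv2) and the standard library are available. Lean on these libraries where they do the work, as an engineer would, in place of code of your own. Each camera call takes 0.05 s, during which the arm holds its last target. There are 200 camera calls.

TASK

Close up the small white bench chamber: slide its raised front window all the way down by the handle, and turn the wing of the quarter-turn fastener in the open top until it lines up with the slot in the lift-off aluminium access panel, parallel to the window. Then fetch the panel by its handle, fit it into the top frame with the slot over the wing, and press it fully home all round against its sprung buffers. Finish while still holding it pressed there, with the wing left in line with the slot: I will lock it myself. Leave the things standing about where they are.

Things in the scene. Friction and masses are not known exactly. Their poses are not given: they have to be found in the camera images.
- frame_seat (a point): Centre of the level ledge in the open top of the fixed white metal chamber (182 x 164 mm), 135 mm above the worktop; x to the chamber's rear (away from the window), y left, z up; yaw within 0.2 rad of the world's. Round the ledge a rim (at the front only at the corners) leaves a recess 174 x 156 mm for the panel, is 10 mm high and flares outward to 16 mm. Hollow below, with two vials inside.
- buffer_front_left (a point): Top of one of four rubber buffers (11 mm across) at the ledge's corners, 6 mm above the ledge on springs: the panel, laid in, rests on them 6 mm above the ledge, and about 10 N pressed down at its handle (up to 13 N if it is light) brings it onto the ledge; released, it rises again.
- sash (a joint): Height of the window sash above its closed position, m: 0 fully down, 0.062 fully up. It slides vertically in the chamber's front posts, stays where it is left, takes about 5 N (plus 12 N per m/s) to move. Down, its top edge lies 2 mm below the ledge; raised, it stands in the way of the panel, whose front edge lies over it.
- sash_grip (a point): Middle of the sash's handle: black bar 12 x 12 mm in section, 90 mm long along the chamber's y, in front of the window with 29 mm free between bar and window frame; 40 mm in front of the sash's middle plane, 6 mm below the sash's top edge. Free below the bar to the worktop. Same axes as frame_seat.
- wing (a joint): Angle of the fastener's wing about the vertical, rad, positive anticlockwise from above: 0 = wing along the chamber's y, parallel to the window; there it passes the panel's slot, beyond about 0.15 it does not. Range -1.6 to 1.6, starts between 0.6 and 1.4, no stop or click at 0; light friction (0.04 N m), stays where it is left.
- wing_grip (a point): Point to grip on the steel wing, on its axis, 55 mm behind frame_seat (+x) and 20 mm above the ledge. The wing is an upright flat bar 44 mm long (its own y), 12 mm thick (its own x), from 6.5 to 27.5 mm above the ledge, with a narrower ridge on top up to 32 mm. It stands alone on a 24 mm wide cross-bar in the open top.
- panel: Lift-off access panel: bare aluminium plate 170 (x) x 152 (y) x 5 mm, about 0.35 kg; origin at the centre of its underside. Starts flat on the worktop left of the grey controller (150 mm tall) and in front of a 0.32 m tall binder, handle up, within 0.35 rad of the world's yaw. Its own x points to the edge that goes to the chamber's rear. Home, its origin and axes coincide with frame_seat.
- panel_grip (a point): Centre of the panel's handle: a black bar 12 mm (x) x 94 mm (y) x 12 mm high on two feet (each 10 mm wide, 42 mm to either side), centred 5 mm in front of the panel's centre (x = -5 mm) and 34 mm above its underside; 23 mm of free height between bar and plate over the middle 74 mm.
- panel_slot (a point): Centre, at the underside, of the panel's slot for the wing: 21 mm (x) x 53 mm (y), cut right through, 55 mm behind the panel's centre along its x.
- beaker: glass beaker, bystander, about 57 mm across and 54 mm tall, origin at its underside
- stopwatch: black stopwatch lying flat, bystander, 61 x 69 x 18 mm, origin at its underside
- tape: roll of brown tape lying flat, bystander, 96 mm across and 48 mm tall, origin at its underside
- vial: small sample vial, bystander, 21 mm across and 51 mm tall, origin at its underside

How it is judged:
By the outcome, as a careful person would: the job done as asked, in the order asked, and still so for the second after the job is handed in, while the arm keeps its last pose, push and grip.
It also fails if it takes over 72 s, if anything falls off the work surface, if the arm or the gripper's body presses on something with over 40 N, if the wrist force passes 120 N, or if a joint passes its speed limit or range.

## Working session

There is one attempt and no reset: what is moved stays moved. The work goes in short steps, Python scripts to look and compute and a tool call to move; the robot and the scene stay as the last step left them, time stands still between calls to the robot, and variables do not carry over. Pictures are saved under pics/ and viewed, at most 10 in all, crops included, and the job is handed in when it is done.

Besides the shell and the picture viewer there is one more tool, called after "Call:" as a command line: name --argument value ..., lists and objects as JSON in quotes. carry_out: Moves the arm, as the interface text tells. Scaled input: -1 to 1 covers 300 mm each way for a shift and pi/4 rad each way for a turn. Its arguments: {"type":"object","properties":{"targets":{"type":"array","items":{"type":"object","properties":{"slide":{"type":"array","items":{"type":"number"}},"twist":{"type":"array","items":{"type":"number"}}}}},"gripper":{"type":"number"},"newtons":{"type":"number"}},"required":["targets"]}

```bash
mkdir -p pics; ls
python3 - <<'E'
from rig import *
import cv2,numpy as np
for n in("side","top"):
    f=grab_frame(n); cv2.imwrite(f"pics/{n}0.png",f[:,:,::-1]); c=calibration(n)
    R=cv2.Rodrigues(np.array(c["rvec"],float))[0]; print(n,c, -R.T@np.array(c["tvec"]).ravel())
print(get_state())
E
```

```text
pics
side {'camera_matrix': array([[483.59814991,   0.        , 314.22244199],
       [  0.        , 483.59814991, 233.6915096 ],
       [  0.        ,   0.        ,   1.        ]]), 'D': array([-0.11467279,  0.        ,  0.        ,  0.        ,  0.        ]), 'rvec': array([ 0.1419983 , -2.73371026,  1.43392363]), 'tvec': array([ 555.75663415,  124.2936924 , 1061.43931155])} [466.36563836 856.44873146 707.08304478]
top {'camera_matrix': array([[478.57874459,   0.        , 324.28326353],
       [  0.        , 478.57874459, 237.73540743],
       [  0.        ,   0.        ,   1.        ]]), 'D': array([0.04486095, 0.        , 0.        , 0.        , 0.        ]), 'rvec': array([ 2.16062403, -2.1933293 ,  0.05975238]), 'tvec': array([  73.71296658,  554.49761261, 1291.96576476])} [ 461.72232516   44.36301973 1329.25586629]
{'time_s': 0.1, 'qpos': array([ 1.20292565e+00,  2.21138280e-01,  1.52751598e+00, -4.06557721e-07,
        1.39470887e+00, -1.26099367e-01]), 'qd': array([-0.00061093, -0.0004892 , -0.00495168,  0.00043084,  0.00051134,
        0.00056404]), 'joint_torque': array([ 8.32076985e-04, -4.98237133e+01, -3.90551949e+01, -2.87963285e-04,
        5.59265507e-03,  7.20075860e-06]), 'eef_pos': array([149.44155688, 606.29935943, 230.30400549]), 'tool_rot': array([-3.78796806e-01, -3.11823557e+00,  2.69643897e-03]), 'ft_force': array([0.27071756, 0.09230207, 0.84841709]), 'moment': array([ 0.02035491,  0.01786242, -0.01777729]), 'finger_force': 0.0, 'finger_gap': 85.36539970383954}
```

View pics/side0.png

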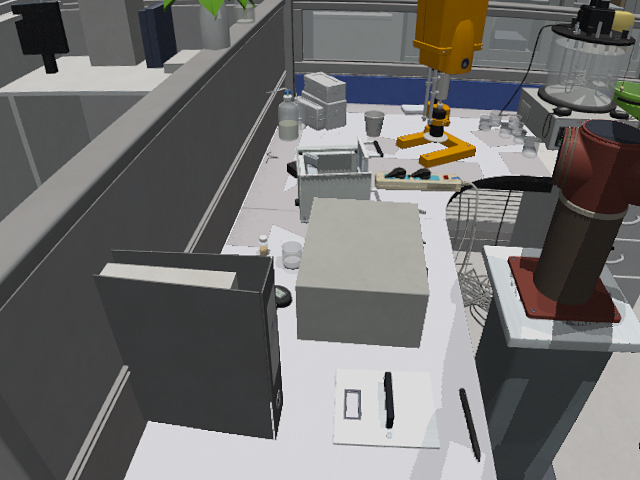

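View pics/top0.png

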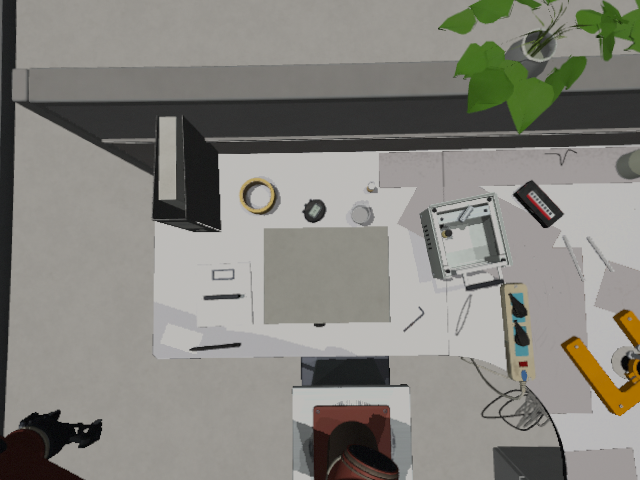

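Side: panel at about (386,408) with its handle at (389,400) and slot at (352,404); chamber at about (335,180). Top: chamber at (468,237), sash handle at (485,283), wing near (465,212), panel at (225,295), handle at (223,296). I'll zoom in on these.

```bash
cat > h.py <<'E'
from rig import *
import cv2,numpy as np
def cam(n):
    c=calibration(n);R=cv2.Rodrigues(np.array(c["rvec"],float))[0];t=np.array(c["tvec"],float).ravel()
    return c["camera_matrix"],c["D"],R,t
def ray(n,uv):
    K,D,R,t=cam(n); p=cv2.undistortPoints(np.array([[uv]],float),K,D)[0,0]
    d=R.T@np.array([p[0],p[1],1]); return -R.T@t,d
def onz(n,uv,z):
    o,d=ray(n,uv); return o+d*(z-o[2])/d[2]
def proj(n,P):
    K,D,R,t=cam(n); return cv2.projectPoints(np.array(P,float).reshape(-1,3),cv2.Rodrigues(R)[0],t,K,D)[0][:,0]
def tri(a,b):
    o1,d1=ray("top",a);o2,d2=ray("side",b)
    A=np.stack([d1,-d2],1);s=np.linalg.lstsq(A,o2-o1,rcond=None)[0]
    p,q=o1+d1*s[0],o2+d2*s[1]; return (p+q)/2,np.linalg.norm(p-q)
E
python3 - <<'E'
import cv2,numpy as np
t=cv2.imread('pics/top0.png');s=cv2.imread('pics/side0.png')
def c(i,x,y,w,h,k):return cv2.resize(i[y:y+h,x:x+w],None,fx=k,fy=k,interpolation=cv2.INTER_CUBIC)
m=np.zeros((600,800,3),np.uint8)
a=c(t,415,185,100,110,4);m[:440,:400]=a
b=c(s,290,130,100,95,4);m[:380,400:]=b
d=c(t,190,255,75,80,2);m[440:600,:150]=d
e=c(s,325,365,120,85,2);m[400:570,400:640]=e
cv2.imwrite('pics/mos0.png',m)
E
```

```text
(no output)
```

View pics/mos0.png

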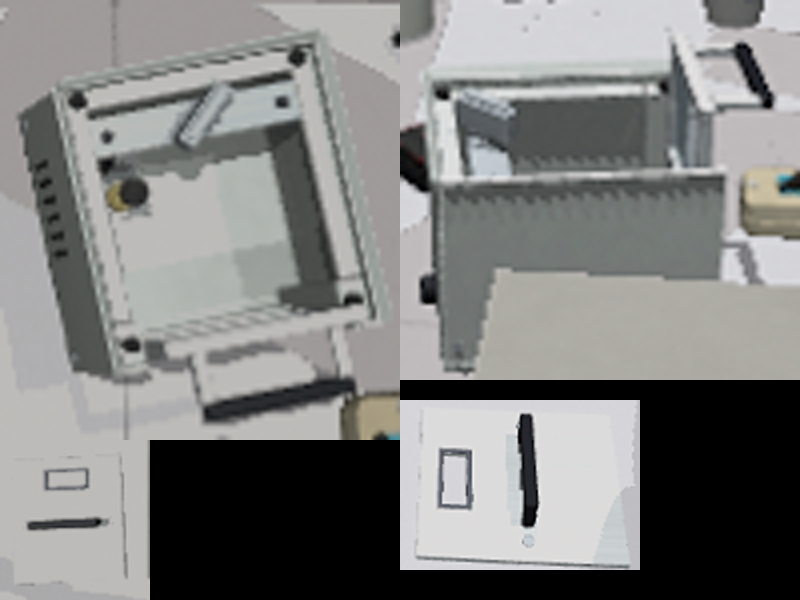

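Mosaic: the buffers in the top view are at about (434,210), (489,199), (503,260), (448,271). The wing runs from (461,219) to (471,207). The sash handle runs from (466,288) to (503,281). The panel slot and handle show clearly in both views.

```bash
cat > m.py <<'E'
from h import *
def blobs(img,x,y,w,h,thr,mina):
    g=cv2.cvtColor(img[y:y+h,x:x+w],cv2.COLOR_BGR2GRAY)
    g=cv2.resize(g,None,fx=4,fy=4,interpolation=cv2.INTER_CUBIC)
    c,_=cv2.findContours((g<thr).astype(np.uint8),cv2.RETR_LIST,cv2.CHAIN_APPROX_NONE)
    out=[]
    for k in c:
        if cv2.contourArea(k)<mina: continue
        r=cv2.minAreaRect(k); f=lambda p:((np.array(p)+.5)/4-.5+[x,y])
        out.append((f(r[0]),np.array(r[1])/4,f(cv2.boxPoints(r)),cv2.contourArea(k)/16))
    return out
E
python3 - <<'E'
from m import *
np.set_printoptions(precision=2,suppress=True)
t=cv2.imread('pics/top0.png');s=cv2.imread('pics/side0.png')
B=[]
for (x,y) in [(434,210),(489,199),(503,260),(448,271)]:
    for b in blobs(t,x-5,y-5,11,11,90,40): print('buf',b[0],b[1],onz('top',b[0],141))
for nm,im,x,y,w,h,thr in [('top',t,455,275,52,20,60),('side',s,465-90,135,25,30,60)]:
    for b in blobs(im,x,y,w,h,thr,300): print('sashH',nm,b[0],b[1],b[2].ravel())
for nm,im,x,y,w,h,thr in [('top',t,195,285,60,20,80),('side',s,375,365,28,65,70)]:
    for b in blobs(im,x,y,w,h,thr,300): print('panH',nm,b[0],b[1],b[2].ravel())
for nm,im,x,y,w,h,thr in [('top',t,205,265,35,18,150),('side',s,338,383,30,40,150)]:
    for b in blobs(im,x,y,w,h,thr,300): print('slot',nm,b[0],b[1],b[2].ravel(),onz(nm,b[0],5),[onz(nm,q,5)[:2] for q in b[2]])
E
python3 - <<'E'
import cv2,numpy as np
t=cv2.imread('pics/top0.png');s=cv2.imread('pics/side0.png')
m=np.zeros((600,800,3),np.uint8)
m[:480,:480]=cv2.resize(t[192:232,445:485],None,fx=12,fy=12,interpolation=cv2.INTER_CUBIC)
m[:400,480:800]=cv2.resize(s[140:180,298:330],None,fx=10,fy=10,interpolation=cv2.INTER_CUBIC)
cv2.imwrite('pics/wing0.png',m)
E
```

```text
buf [438.17 213.22] [1.77 2.79] [ 603.48 -220.11  141.  ]
buf [433.64 209.58] [4.45 4.08] [ 612.75 -209.23  141.  ]
buf [485.5 203.5] [1.75 3.75] [ 625.6  -336.79  141.  ]
buf [489.44 197.81] [4.04 6.41] [ 639.6  -346.89  141.  ]
buf [501.38 257.88] [6.5 7.5] [ 490.62 -370.02  141.  ]
buf [452.38 272.38] [4. 2.] [ 456.65 -250.08  141.  ]
buf [447.44 270.94] [4.07 3.54] [ 460.33 -238.2   141.  ]
sashH top [484.29 284.05] [ 4.88 37.9 ] [465.22 285.32 502.41 277.99 503.35 282.78 466.17 290.11]
sashH side [378.05 148.65] [17.44  4.06] [372.52 141.61 376.2  139.89 383.58 155.7  379.89 157.42]
panH top [222.   296.58] [ 3.95 36.35] [203.77 295.31 240.09 293.9  240.24 297.85 203.92 299.26]
panH side [388.54 399.79] [56.08  8.15] [383.   372.   391.14 371.57 394.08 427.57 385.95 428.  ]
slot top [223.   274.09] [ 7.94 19.01] [213.31 270.6  232.3  269.65 232.7  277.58 213.71 278.53] [460.31 346.94   5.  ] [array([470.35, 373.75]), array([472.14, 321.26]), array([450.28, 320.16]), array([448.5 , 372.57])]
slot top [222.76 274.28] [10.96 22.52] [211.34 269.14 233.85 268.46 234.18 279.41 211.67 280.09] [459.82 347.62   5.  ] [array([474.47, 379.22]), array([475.37, 316.99]), array([445.19, 316.06]), array([444.3 , 378.18])]
slot side [351.92 404.76] [12.87 25.12] [345.26 417.2  345.71 392.08 358.58 392.31 358.13 417.43] [457.15 350.13   5.  ] [array([467.07, 376.  ]), array([469.18, 324.75]), array([446.74, 323.09]), array([445.67, 374.41])]
slot side [352.6  404.01] [17.6  29.88] [343.39 418.7  344.22 388.84 361.81 389.32 360.98 419.19] [456.08 348.51   5.  ] [array([470.01, 379.22]), array([472.18, 318.05]), array([441.32, 316.15]), array([440.83, 377.4 ])]
```

View pics/wing0.png

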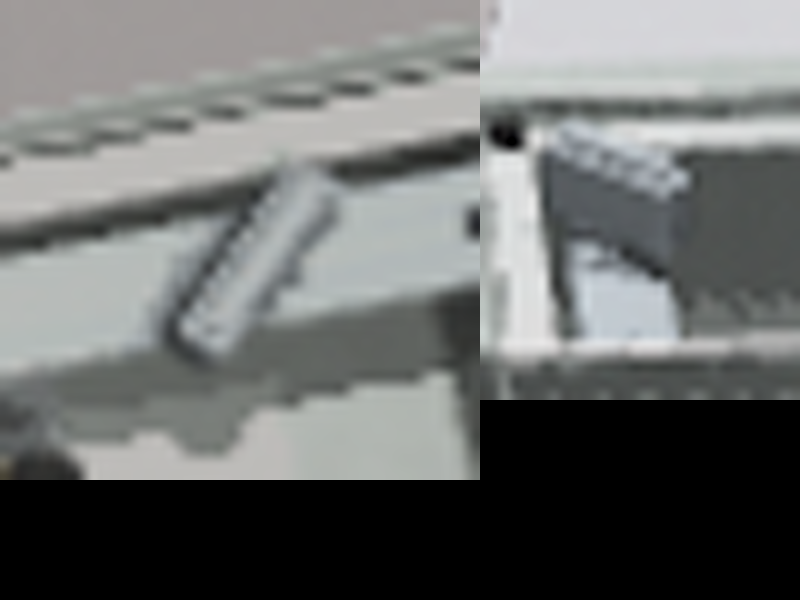

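Wing: in the top view the ridge runs from (470.5,206.5) to (461.5,220.5), centre (466,213.4). In the side view its centre is about (311.6,155.6).

Run:
```python
from m import *
np.set_printoptions(precision=2,suppress=True)
print('sash',tri((484.29,284.05),(378.05,148.65)), onz('top',(484.29,284.05),195))
for e in [((465.7,287.7),(381.7,156.5)),((502.9,280.4),(374.4,140.7))]: print(tri(*e),onz('top',e[0],195))
print('wing',tri((466,213.4),(311.6,155.6)),onz('top',(466,213.4),167))
a,b=onz('top',(470.6,206.4),167),onz('top',(461.4,220.4),167); print(a,b,np.arctan2(*(b-a)[[1,0]]))
print('panH',tri((222,296.58),(388.54,399.79)),[onz('top',p,40)[:2] for p in((203.85,297.3),(240.16,295.9))],[onz('side',p,40)[:2] for p in((387.1,372),(390,428))])
print('slot',tri((222.9,274.2),(352.2,404.4)))
c=np.array([550,-292.5]);y=.19;R=np.array([[np.cos(y),-np.sin(y)],[np.sin(y),np.cos(y)]])
for q in [(66,60,141),(77,70,141),(55,0,167),(85,76,151),(-85,76,151),(-85,-76,151),(85,-76,151)]:
  P=[*(c+R@np.array(q[:2],float)),q[2]];print(q,proj('top',P),proj('side',P))
# panel outline
t=cv2.imread('pics/top0.png');s=cv2.imread('pics/side0.png')
```

```text
sash (array([ 426.04, -315.63,  174.85]), np.float64(4.361272533689103)) [ 428.81 -309.39  195.  ]
(array([ 417.4 , -272.08,  173.41]), np.float64(5.269331527063006)) [ 420.81 -266.24  195.  ]
(array([ 435.03, -358.29,  178.24]), np.float64(2.8134572435071705)) [ 436.8  -352.44  195.  ]
wing (array([ 597.2 , -282.49,  162.17]), np.float64(4.2142730017929795)) [ 598.75 -281.06  167.  ]
[ 615.61 -292.64  167.  ] [ 581.91 -269.48  167.  ] 2.5395507363218317
panH (array([397.85, 345.98,  20.95]), np.float64(3.1306196780064774)) [array([399.19, 390.08]), array([401.37, 292.81])] [array([399.98, 302.31]), array([396.53, 413.26])]
slot (array([458.35, 347.76,   2.8 ]), np.float64(3.3328973888599083))
(66, 60, 141) [[438.58 213.21]] [[305.67 173.56]]
(77, 70, 141) [[433.64 209.73]] [[301.55 175.59]]
(55, 0, 167) [[466.37 211.23]] [[308.16 153.77]]
(85, 76, 151) [[431.39 206.54]] [[298.41 173.27]]
(-85, 76, 151) [[446.77 274.31]] [[366.24 170.51]]
(-85, -76, 151) [[508.53 261.69]] [[356.65 145.41]]
(85, -76, 151) [[492.38 193.82]] [[295.24 147.68]]
```

Call:
carry_out --targets '[{"slide": [-0.157, -0.097, 0.0], "twist": [0, 0, 0.023]}, {"slide": [-0.313, -0.194, 0.0], "twist": [0, 0, 0.047]}, {"slide": [-0.47, -0.291, 0.0], "twist": [0, 0, 0.07]}, {"slide": [-0.626, -0.389, 0.001], "twist": [0, 0, 0.094]}, {"slide": [-0.783, -0.486, 0.001], "twist": [0, 0, 0.117]}]' --gripper 255 --newtons 30

```text
time_s: 0.72
eef_pos: [343.6, 407.4, 230.6]
tool_rot: [-0.522, -3.098, 0.001]
ft_force: [0.7, 0.4, -0.5]
finger_gap: 0.2
finger_force: 0.0
```

Call:
carry_out --targets '[{"slide": [-0.165, -0.082, 0.0], "twist": [0, 0, 0.024]}, {"slide": [-0.329, -0.165, 0.0], "twist": [0, 0, 0.047]}, {"slide": [-0.395, -0.336, 0.0], "twist": [0, 0, 0.09]}, {"slide": [-0.46, -0.507, 0.0], "twist": [0, 0, 0.132]}, {"slide": [-0.525, -0.679, 0.0], "twist": [0, 0, 0.175]}]'

```text
time_s: 1.35
eef_pos: [424.5, 163.2, 230.6]
tool_rot: [-0.734, -3.054, 0.001]
ft_force: [1.8, -0.2, 1.0]
finger_gap: 0.4
finger_force: 0.0
```

Call:
carry_out --targets '[{"slide": [-0.088, -0.161, 0.0], "twist": [0, 0, 0.042]}, {"slide": [-0.177, -0.321, 0.0], "twist": [0, 0, 0.084]}, {"slide": [-0.265, -0.482, 0.0], "twist": [0, 0, 0.127]}, {"slide": [-0.343, -0.639, 0.003], "twist": [0, 0, 0.133]}, {"slide": [-0.421, -0.797, 0.007], "twist": [0, 0, 0.14]}]'

```text
time_s: 1.98
eef_pos: [428.5, -107.1, 228.7]
tool_rot: [0.9, 3.01, 0.0]
ft_force: [0.4, 0.6, 0.3]
finger_gap: -0.1
finger_force: 0.0
```

Call:
carry_out --targets '[{"slide": [-0.095, -0.147, 0.003], "twist": [0, 0, 0.006]}, {"slide": [-0.19, -0.295, 0.006], "twist": [0, 0, 0.012]}, {"slide": [-0.285, -0.443, 0.01], "twist": [0, 0, 0.019]}, {"slide": [-0.38, -0.59, 0.013], "twist": [0, 0, 0.025]}, {"slide": [-0.38, -0.59, 0.013], "twist": [0, 0, 0.025]}]'

```text
time_s: 2.6
eef_pos: [426.1, -318.8, 224.2]
tool_rot: [-0.935, -2.998, 0.0]
ft_force: [-0.2, 1.9, -0.5]
finger_gap: 0.1
finger_force: 0.0
```

```bash
V=12 python3 plan.py 427,-316,180,0.97; V=8 python3 plan.py 427,-316,138,0.97
```

```text
[{"slide": [0.0, 0.0, 0.038], "twist": [0, 0, 0.0]}, {"slide": [0.0, 0.0, 0.075], "twist": [0, 0, 0.0]}, {"slide": [0.0, 0.0, 0.112], "twist": [0, 0, 0.0]}, {"slide": [0.0, 0.0, 0.15], "twist": [0, 0, 0.0]}, {"slide": [0.0, 0.0, 0.15], "twist": [0, 0, 0.0]}]
end [ 427.05 -315.95  180.      0.97]
[{"slide": [0.0, 0.0, 0.023], "twist": [0, 0, 0.0]}, {"slide": [0.0, 0.0, 0.047], "twist": [0, 0, 0.0]}, {"slide": [0.0, 0.0, 0.07], "twist": [0, 0, 0.0]}, {"slide": [0.0, 0.0, 0.093], "twist": [0, 0, 0.0]}, {"slide": [0.0, 0.0, 0.117], "twist": [0, 0, 0.0]}]
[{"slide": [0.0, 0.0, 0.023], "twist": [0, 0, 0.0]}, {"slide": [0.0, 0.0, 0.023], "twist": [0, 0, 0.0]}, {"slide": [0.0, 0.0, 0.023], "twist": [0, 0, 0.0]}, {"slide": [0.0, 0.0, 0.023], "twist": [0, 0, 0.0]}, {"slide": [0.0, 0.0, 0.023], "twist": [0, 0, 0.0]}]
end [ 427.05 -315.95  138.      0.97]
```

Call:
carry_out --targets '[{"slide": [0.0, 0.0, 0.038], "twist": [0, 0, 0.0]}, {"slide": [0.0, 0.0, 0.075], "twist": [0, 0, 0.0]}, {"slide": [0.0, 0.0, 0.112], "twist": [0, 0, 0.0]}, {"slide": [0.0, 0.0, 0.15], "twist": [0, 0, 0.0]}, {"slide": [0.0, 0.0, 0.15], "twist": [0, 0, 0.0]}]'

```text
time_s: 3.22
eef_pos: [426.7, -315.1, 178.8]
tool_rot: [-0.928, -3.0, -0.001]
ft_force: [-0.2, -0.7, -0.9]
finger_gap: 0.0
finger_force: 0.0
```

Call:
carry_out --targets '[{"slide": [0.0, 0.0, 0.023], "twist": [0, 0, 0.0]}, {"slide": [0.0, 0.0, 0.047], "twist": [0, 0, 0.0]}, {"slide": [0.0, 0.0, 0.07], "twist": [0, 0, 0.0]}, {"slide": [0.0, 0.0, 0.093], "twist": [0, 0, 0.0]}, {"slide": [0.0, 0.0, 0.117], "twist": [0, 0, 0.0]}]'

```text
time_s: 3.85
eef_pos: [427.5, -316.1, 144.7]
tool_rot: [0.929, 3.0, -0.0]
ft_force: [2.1, 0.5, 3.8]
finger_gap: 0.3
finger_force: 1.6
```

Call:
carry_out --targets '[{"slide": [0.0, 0.0, 0.023], "twist": [0, 0, 0.0]}, {"slide": [0.0, 0.0, 0.023], "twist": [0, 0, 0.0]}, {"slide": [0.0, 0.0, 0.023], "twist": [0, 0, 0.0]}, {"slide": [0.0, 0.0, 0.023], "twist": [0, 0, 0.0]}, {"slide": [0.0, 0.0, 0.023], "twist": [0, 0, 0.0]}]'

```text
time_s: 4.47
eef_pos: [426.9, -316.0, 138.0]
tool_rot: [-0.93, -3.001, 0.0]
ft_force: [-0.6, 0.8, -0.4]
finger_gap: 0.2
finger_force: 0.0
```

Call:
carry_out --targets '[{"slide": [0.0, 0.0, 0.005], "twist": [0, 0, 0.0]}, {"slide": [0.0, 0.0, 0.01], "twist": [0, 0, 0.0]}, {"slide": [0.0, 0.0, 0.015], "twist": [0, 0, 0.0]}, {"slide": [0.0, 0.0, 0.018], "twist": [0, 0, 0.0]}, {"slide": [0.0, 0.0, 0.02], "twist": [0, 0, 0.0]}]'

```text
time_s: 5.1
eef_pos: [427.2, -316.1, 133.0]
tool_rot: [0.929, 3.001, -0.0]
ft_force: [-3.4, 2.7, 11.4]
finger_gap: -0.4
finger_force: 5.7
```

Run:
```python
from h import *
print(get_state()['eef_pos'],get_state()['ft_force'])
t=grab_frame('top')[:,:,::-1];s=grab_frame('side')[:,:,::-1]
cv2.imwrite('pics/t1.png',t);cv2.imwrite('pics/s1.png',s)
m=np.zeros((480,800,3),np.uint8)
m[:480,:400]=cv2.resize(t[180:300,415:515],None,fx=4,fy=4,interpolation=cv2.INTER_CUBIC)
m[:400,400:]=cv2.resize(s[110:210,290:390],None,fx=4,fy=4,interpolation=cv2.INTER_CUBIC)
cv2.imwrite('pics/mos1.png',m)
```

```text
[ 427.15168136 -316.08680911  132.9892549 ] [-3.39698645  2.68361417 11.38048673]
```

View pics/mos1.png

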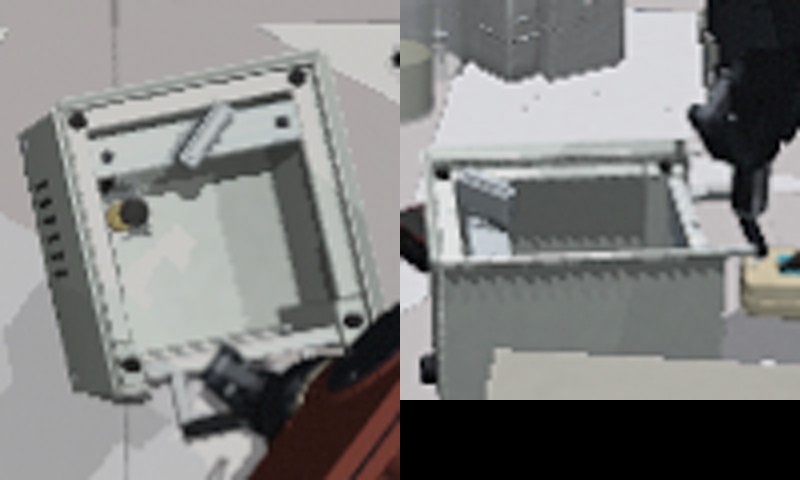

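Sash is down: the tip rests at z = 133.0 with 11 N, which matches the bar's top when closed, and both views show the sash level with the rim. Buffers in the top view are at about (434.5,210), (489,199), (503,260), (447.5,271).

```bash
echo '[427.05,-315.95,132,0.97]' > cmd.json
python3 - <<'E'
from m import *
np.set_printoptions(precision=2,suppress=True)
for fn in('t0','t1'):
    t=cv2.imread('pics/top0.png' if fn=='t0' else 'pics/t1.png');C=[]
    for (x,y) in [(434,209.8),(489,198.8),(503,259.8),(447.7,271)]:
        X,Y=int(x)-3,int(y)-3
        g=cv2.cvtColor(t[Y:Y+8,X:X+8],cv2.COLOR_BGR2GRAY).astype(float)
        w=np.clip(110-g,0,None);yy,xx=np.mgrid[:8,:8]
        w*=((xx+X-x)**2+(yy+Y-y)**2)<12
        p=(X+(w*xx).sum()/w.sum(),Y+(w*yy).sum()/w.sum());C.append(onz('top',p,141)[:2]);print(np.array(p),C[-1])
    C=np.array(C);d=C[0]-C[3];e=C[1]-C[2];f=C[0]-C[1];g=C[3]-C[2]
    print('ctr',C.mean(0),'yaw',[np.arctan2(v[1],v[0]) for v in(d,e)],[np.arctan2(-v[0],v[1]) for v in(f,g)],[np.linalg.norm(v) for v in(d,e,f,g)])
E
V=50 python3 plan.py 427,-316,215,0.97 597,-282,215,0.97 600,-282,190,0.97
```

```text
[433.92 209.71] [ 612.44 -209.92]
[488.84 198.55] [ 637.78 -345.37]
[502.52 259.62] [ 486.3 -372.6]
[447.47 270.95] [ 460.3  -238.27]
ctr [ 549.21 -291.54] yaw [np.float64(0.18419809025672312), np.float64(0.1779062034941993)] [np.float64(0.18500968058047906), np.float64(0.19122000935576958)] [np.float64(154.75394203073012), np.float64(153.90802376137844), np.float64(137.794476291522), np.float64(136.82943877680404)]
[433.92 209.75] [ 612.33 -209.9 ]
[488.83 198.62] [ 637.6  -345.33]
[502.79 259.91] [ 485.6 -373.2]
[447.35 270.91] [ 460.4  -237.97]
ctr [ 548.98 -291.6 ] yaw [np.float64(0.1827059460681306), np.float64(0.18133588960464875)] [np.float64(0.18442550329389762), np.float64(0.18419699691317046)] [np.float64(154.50152033764135), np.float64(154.53346172681628), np.float64(137.76698803585606), np.float64(137.5552177626507)]
[{"slide": [0.0, 0.0, -0.138], "twist": [0, 0, 0.0]}, {"slide": [0.0, 0.0, -0.277], "twist": [0, 0, 0.0]}, {"slide": [-0.101, 0.103, -0.277], "twist": [0, 0, 0.0]}, {"slide": [-0.202, 0.207, -0.277], "twist": [0, 0, 0.0]}, {"slide": [-0.302, 0.31, -0.277], "twist": [0, 0, 0.0]}]
[{"slide": [-0.101, 0.104, 0.0], "twist": [0, 0, 0.0]}, {"slide": [-0.11, 0.109, 0.084], "twist": [0, 0, 0.0]}, {"slide": [-0.11, 0.109, 0.084], "twist": [0, 0, 0.0]}, {"slide": [-0.11, 0.109, 0.084], "twist": [0, 0, 0.0]}, {"slide": [-0.11, 0.109, 0.084], "twist": [0, 0, 0.0]}]
end [ 600.06 -282.13  189.9     0.97]
```

Call:
carry_out --targets '[{"slide": [0.0, 0.0, -0.138], "twist": [0, 0, 0.0]}, {"slide": [0.0, 0.0, -0.277], "twist": [0, 0, 0.0]}, {"slide": [-0.101, 0.103, -0.277], "twist": [0, 0, 0.0]}, {"slide": [-0.202, 0.207, -0.277], "twist": [0, 0, 0.0]}, {"slide": [-0.302, 0.31, -0.277], "twist": [0, 0, 0.0]}]'

```text
time_s: 5.82
eef_pos: [555.5, -290.2, 214.9]
tool_rot: [0.93, 3.001, -0.0]
ft_force: [-0.1, 0.6, -0.2]
finger_gap: 0.2
finger_force: 0.0
```

Call:
carry_out --targets '[{"slide": [-0.101, 0.104, 0.0], "twist": [0, 0, 0.0]}, {"slide": [-0.11, 0.109, 0.084], "twist": [0, 0, 0.0]}, {"slide": [-0.11, 0.109, 0.084], "twist": [0, 0, 0.0]}, {"slide": [-0.11, 0.109, 0.084], "twist": [0, 0, 0.0]}, {"slide": [-0.11, 0.109, 0.084], "twist": [0, 0, 0.0]}]' --gripper 125 --newtons 20

```text
time_s: 6.45
eef_pos: [600.2, -282.7, 191.3]
tool_rot: [0.93, 2.999, -0.001]
ft_force: [-0.7, 0.4, -0.3]
finger_gap: 43.4
finger_force: 0.0
```

```bash
python3 - <<'E'
from h import *
print(get_state()['eef_pos'],get_state()['finger_gap'])
s=grab_frame('side')[:,:,::-1];cv2.imwrite('pics/s2.png',s)
cv2.imwrite('pics/s2c.png',cv2.resize(s[90:190,270:390],None,fx=6,fy=6,interpolation=cv2.INTER_CUBIC))
E
V=15 python3 plan.py 601.5,-281.8,142,0.97
```

```text
[ 600.15620695 -282.70941863  191.2898954 ] 43.429979748474565
[{"slide": [-0.001, 0.001, 0.04], "twist": [0, 0, 0.0]}, {"slide": [-0.002, 0.002, 0.08], "twist": [0, 0, 0.0]}, {"slide": [-0.002, 0.003, 0.12], "twist": [0, 0, 0.0]}, {"slide": [-0.003, 0.004, 0.16], "twist": [0, 0, 0.0]}, {"slide": [-0.003, 0.004, 0.16], "twist": [0, 0, 0.0]}]
end [ 601.48 -281.65  141.9     0.97]
```

View pics/s2c.png

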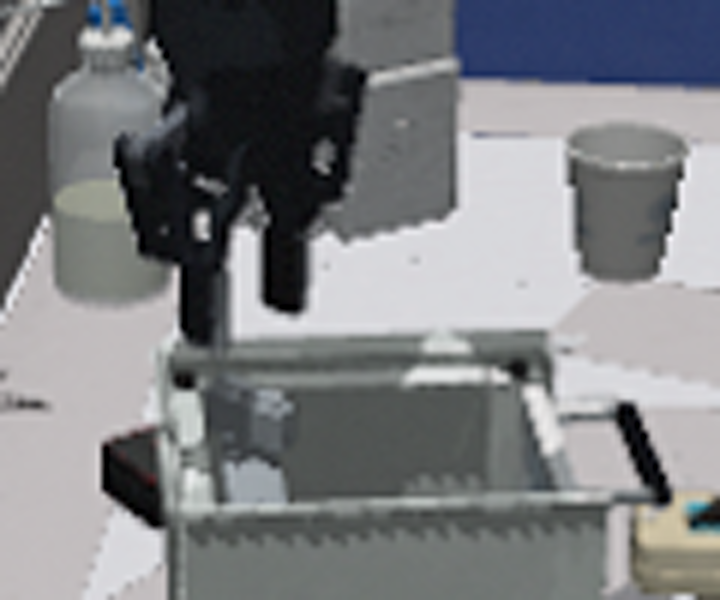

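The fingers, at crop x 197 and 285, straddle the wing at about 247. The sash handle is low, so the window is closed. Going down and gripping.

Call:
carry_out --targets '[{"slide": [-0.001, 0.001, 0.04], "twist": [0, 0, 0.0]}, {"slide": [-0.002, 0.002, 0.08], "twist": [0, 0, 0.0]}, {"slide": [-0.002, 0.003, 0.12], "twist": [0, 0, 0.0]}, {"slide": [-0.003, 0.004, 0.16], "twist": [0, 0, 0.0]}, {"slide": [-0.003, 0.004, 0.16], "twist": [0, 0, 0.0]}]'

```text
time_s: 7.12
eef_pos: [600.5, -281.0, 139.8]
tool_rot: [-0.928, -2.998, -0.001]
ft_force: [0.5, -0.5, 0.3]
finger_gap: 43.7
finger_force: 0.0
```

Call:
carry_out --targets '[{"slide": [0, 0, 0], "twist": [0, 0, 0.0]}, {"slide": [0, 0, 0], "twist": [0, 0, 0.0]}, {"slide": [0, 0, 0], "twist": [0, 0, 0.0]}, {"slide": [0, 0, 0], "twist": [0, 0, 0.0]}, {"slide": [0, 0, 0], "twist": [0, 0, 0.0]}]' --gripper 255

```text
time_s: 7.75
eef_pos: [600.0, -284.7, 142.7]
tool_rot: [-0.931, -3.0, 0.008]
ft_force: [-7.3, -8.1, 0.1]
finger_gap: 11.3
finger_force: 25.8
```

Run:
```python
from h import *
s=get_state();print(s['eef_pos'],s['finger_gap'],s['ft_force'],s['moment'],s['tool_rot'])
```

```text
[ 600.00213798 -284.69167872  142.68641971] 11.311256504799564 [-7.32450508 -8.08329059  0.08267423] [-1.23421555  1.03090722  0.01118772] [-0.93086031 -2.99980652  0.00757266]
```

```bash
V=15 python3 plan.py 600.3,-284.5,142,0.183
```

```text
[{"slide": [0.0, -0.002, 0.0], "twist": [0, 0, 0.2]}, {"slide": [-0.001, -0.004, 0.0], "twist": [0, 0, 0.401]}, {"slide": [-0.001, -0.006, 0.0], "twist": [0, 0, 0.601]}, {"slide": [-0.002, -0.008, 0.0], "twist": [0, 0, 0.802]}, {"slide": [-0.002, -0.01, 0.0], "twist": [0, 0, 1.002]}]
end [ 6.0028e+02 -2.8447e+02  1.4190e+02  1.8000e-01]
```

Call:
carry_out --targets '[{"slide": [0.0, -0.002, 0.0], "twist": [0, 0, 0.2]}, {"slide": [-0.001, -0.004, 0.0], "twist": [0, 0, 0.401]}, {"slide": [-0.001, -0.006, 0.0], "twist": [0, 0, 0.601]}, {"slide": [-0.002, -0.008, 0.0], "twist": [0, 0, 0.802]}, {"slide": [-0.002, -0.01, 0.0], "twist": [0, 0, 1.0]}]'

```text
time_s: 8.38
eef_pos: [599.4, -285.3, 142.7]
tool_rot: [-2.014, -2.411, 0.003]
ft_force: [-3.9, -1.6, 2.1]
finger_gap: 11.4
finger_force: 26.0
```

Call:
carry_out --targets '[{"slide": [0, 0, 0], "twist": [0, 0, 0.0]}, {"slide": [0, 0, 0], "twist": [0, 0, 0.0]}, {"slide": [0, 0, 0], "twist": [0, 0, 0.0]}, {"slide": [0, 0, 0], "twist": [0, 0, 0.0]}, {"slide": [0, 0, 0], "twist": [0, 0, 0.0]}]'

```text
time_s: 9.0
eef_pos: [599.4, -285.3, 142.7]
tool_rot: [-2.005, -2.418, 0.003]
ft_force: [-6.3, -1.2, 2.6]
finger_gap: 11.4
finger_force: 26.1
```

```bash
echo '[600.28,-284.47,141.9,0.1846]' > cmd.json
python3 - <<'E'
from h import *
for i in range(1):
    s=get_state();print(s['eef_pos'],s['finger_gap'],s['ft_force'],s['moment'],s['tool_rot'],s['qpos'])
    r=s['tool_rot'];print(np.pi/2-2*np.arctan2(r[0],r[1]))
E
```

```text
[ 599.4261367  -285.26900306  142.70865837] 11.432846874900159 [-6.26151905 -1.2150318   2.60339866] [-0.16795025  0.81645464 -0.02530614] [-2.00538901 -2.4177135   0.00281644] [-0.56199225  0.38240203  1.4971675  -0.0018078   1.26267868 -0.74734747]
6.469089338645393
```

```bash
V=50 python3 plan.py 600.2,-284.5,215,0.184 430,-100,225,0.15 420,150,225,0.08 399.5,344,120,0.03
```

```text
[{"slide": [0.0, 0.0, -0.122], "twist": [0, 0, 0.0]}, {"slide": [0.0, 0.0, -0.244], "twist": [0, 0, 0.001]}, {"slide": [0.118, -0.074, -0.249], "twist": [0, 0, 0.008]}, {"slide": [0.236, -0.149, -0.255], "twist": [0, 0, 0.015]}, {"slide": [0.354, -0.223, -0.26], "twist": [0, 0, 0.022]}]
[{"slide": [0.117, -0.076, -0.006], "twist": [0, 0, 0.008]}, {"slide": [0.234, -0.152, -0.011], "twist": [0, 0, 0.015]}, {"slide": [0.351, -0.228, -0.017], "twist": [0, 0, 0.022]}, {"slide": [0.489, -0.211, -0.017], "twist": [0, 0, 0.037]}, {"slide": [0.626, -0.193, -0.017], "twist": [0, 0, 0.052]}]
[{"slide": [0.139, 0.012, 0.0], "twist": [0, 0, 0.015]}, {"slide": [0.277, 0.024, 0.0], "twist": [0, 0, 0.029]}, {"slide": [0.416, 0.036, 0.0], "twist": [0, 0, 0.044]}, {"slide": [0.554, 0.048, 0.0], "twist": [0, 0, 0.059]}, {"slide": [0.684, 0.051, 0.07], "twist": [0, 0, 0.072]}]
[{"slide": [0.13, -0.005, 0.07], "twist": [0, 0, 0.013]}, {"slide": [0.26, -0.009, 0.14], "twist": [0, 0, 0.025]}, {"slide": [0.39, -0.014, 0.21], "twist": [0, 0, 0.038]}, {"slide": [0.52, -0.019, 0.28], "twist": [0, 0, 0.051]}, {"slide": [0.52, -0.019, 0.28], "twist": [0, 0, 0.051]}]
end [3.9936e+02 3.4389e+02 1.2000e+02 3.0000e-02]
```

Call:
carry_out --targets '[{"slide": [0, 0, 0], "twist": [0, 0, 0.0]}, {"slide": [0, 0, 0], "twist": [0, 0, 0.0]}, {"slide": [0, 0, 0], "twist": [0, 0, 0.0]}, {"slide": [0, 0, 0], "twist": [0, 0, 0.0]}, {"slide": [0, 0, 0], "twist": [0, 0, 0.0]}]' --gripper 135

```text
time_s: 9.62
eef_pos: [600.4, -284.4, 141.9]
tool_rot: [2.007, 2.417, 0.0]
ft_force: [0.2, 0.5, 0.5]
finger_gap: 39.9
finger_force: 0.0
```

Call:
carry_out --targets '[{"slide": [0.0, 0.0, -0.122], "twist": [0, 0, 0.0]}, {"slide": [0.0, 0.0, -0.244], "twist": [0, 0, 0.001]}, {"slide": [0.118, -0.074, -0.249], "twist": [0, 0, 0.008]}, {"slide": [0.236, -0.149, -0.255], "twist": [0, 0, 0.015]}, {"slide": [0.354, -0.223, -0.26], "twist": [0, 0, 0.022]}]'

```text
time_s: 10.25
eef_pos: [514.2, -191.5, 220.0]
tool_rot: [2.028, 2.399, 0.0]
ft_force: [0.1, 0.1, -0.0]
finger_gap: 40.3
finger_force: 0.0
```

Call:
carry_out --targets '[{"slide": [0.117, -0.076, -0.006], "twist": [0, 0, 0.008]}, {"slide": [0.234, -0.152, -0.011], "twist": [0, 0, 0.015]}, {"slide": [0.351, -0.228, -0.017], "twist": [0, 0, 0.022]}, {"slide": [0.489, -0.211, -0.017], "twist": [0, 0, 0.037]}, {"slide": [0.626, -0.193, -0.017], "twist": [0, 0, 0.052]}]'

```text
time_s: 10.88
eef_pos: [426.4, -15.8, 225.4]
tool_rot: [2.077, 2.355, 0.001]
ft_force: [0.5, 0.3, 0.7]
finger_gap: 40.1
finger_force: 0.0
```

Call:
carry_out --targets '[{"slide": [0.139, 0.012, 0.0], "twist": [0, 0, 0.015]}, {"slide": [0.277, 0.024, 0.0], "twist": [0, 0, 0.029]}, {"slide": [0.416, 0.036, 0.0], "twist": [0, 0, 0.044]}, {"slide": [0.554, 0.048, 0.0], "twist": [0, 0, 0.059]}, {"slide": [0.684, 0.051, 0.07], "twist": [0, 0, 0.072]}]'

```text
time_s: 11.5
eef_pos: [417.2, 190.5, 205.8]
tool_rot: [2.14, 2.296, 0.006]
ft_force: [1.0, -0.3, 0.0]
finger_gap: 40.2
finger_force: 0.0
```

Call:
carry_out --targets '[{"slide": [0.13, -0.005, 0.07], "twist": [0, 0, 0.013]}, {"slide": [0.26, -0.009, 0.14], "twist": [0, 0, 0.025]}, {"slide": [0.39, -0.014, 0.21], "twist": [0, 0, 0.038]}, {"slide": [0.52, -0.019, 0.28], "twist": [0, 0, 0.051]}, {"slide": [0.52, -0.019, 0.28], "twist": [0, 0, 0.051]}]'

```text
time_s: 12.12
eef_pos: [397.5, 345.2, 118.0]
tool_rot: [-2.184, -2.257, 0.005]
ft_force: [0.2, -0.3, -0.8]
finger_gap: 40.0
finger_force: 0.0
```

```bash
python3 - <<'E'
from h import *
print(get_state()['eef_pos'])
t=grab_frame('top')[:,:,::-1];s=grab_frame('side')[:,:,::-1];cv2.imwrite('pics/s3.png',s);cv2.imwrite('pics/t3.png',t)
m=np.zeros((600,800,3),np.uint8)
m[:600,:500]=cv2.resize(t[182:302,417:517],None,fx=5,fy=5,interpolation=cv2.INTER_CUBIC)
m[:420,500:]=cv2.resize(s[310:450,320:420],None,fx=3,fy=3,interpolation=cv2.INTER_CUBIC)
cv2.imwrite('pics/mos3.png',m)
E
V=22 python3 plan.py 399.5,344,14,0.03
```

```text
[397.47614613 345.1811136  117.99528867]
[{"slide": [0.0, 0.0, 0.071], "twist": [0, 0, 0.0]}, {"slide": [0.0, 0.0, 0.141], "twist": [0, 0, 0.0]}, {"slide": [0.0, 0.0, 0.212], "twist": [0, 0, 0.0]}, {"slide": [0.0, 0.0, 0.283], "twist": [0, 0, 0.0]}, {"slide": [0.0, 0.0, 0.353], "twist": [0, 0, 0.0]}]
end [3.9936e+02 3.4389e+02 1.4100e+01 3.0000e-02]
```

View pics/mos3.png

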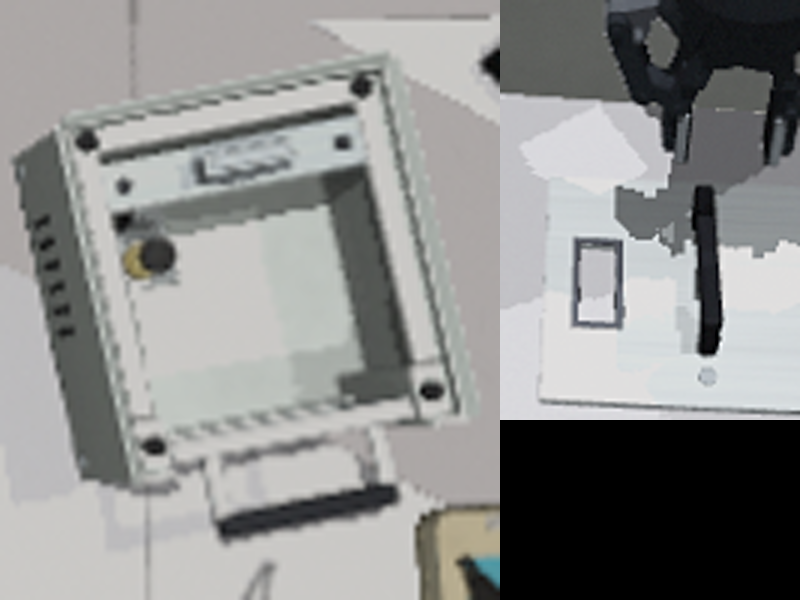

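The wing lies parallel to the rear rim (slope 0.21 for both) and the sash handle is low. The panel is undisturbed and the gripper is roughly over its handle. I'll cross-check the chamber centre and move down onto the handle.

Call:
carry_out --targets '[{"slide": [0.0, 0.0, 0.071], "twist": [0, 0, 0.0]}, {"slide": [0.0, 0.0, 0.141], "twist": [0, 0, 0.0]}, {"slide": [0.0, 0.0, 0.212], "twist": [0, 0, 0.0]}, {"slide": [0.0, 0.0, 0.283], "twist": [0, 0, 0.0]}, {"slide": [0.0, 0.0, 0.353], "twist": [0, 0, 0.0]}]'

```text
time_s: 12.85
eef_pos: [400.7, 343.2, 14.8]
tool_rot: [2.189, 2.252, 0.003]
ft_force: [0.8, -0.1, 0.4]
finger_gap: 39.8
finger_force: 0.0
```

Run:
```python
from m import *
np.set_printoptions(precision=2,suppress=True)
s=get_state();print(s['eef_pos'],s['ft_force'])
px=lambda u,v:((u+.5)/5-.5+417,(v+.5)/5-.5+182)
y=.184;R=np.array([[np.cos(y),np.sin(y)],[-np.sin(y),np.cos(y)]]);c=np.array([545.1,-294.3])
for n,p,z in [('wing',px(244.5,168),167),('screws',px(233.5,164.5),136),('rimRL',px(62,123),151),('rimRR',px(390,53),151),('rimFR',px(470,410),151),('sashhandle',px(309,511),133),('bRL',px(87,140),141),('bRR',px(361,86),141),('bFR',px(431,390),141),('bFL',px(154,446),141)]:
    P=onz('top',p,z)[:2];print(n,P,'chamber frame',R@(P-c))
```

```text
[400.66 343.21  14.79] [ 0.81 -0.07  0.39]
wing [ 594.39 -279.72] chamber frame [51.12  5.32]
screws [ 599.77 -283.02] chamber frame [55.81  1.09]
rimRL [ 620.08 -196.  ] chamber frame [91.7  82.92]
rimRR [ 651.73 -356.57] chamber frame [ 93.44 -80.73]
rimFR [ 476.2  -387.92] chamber frame [-84.87 -79.43]
sashhandle [ 427.78 -314.46] chamber frame [-119.03    1.64]
bRL [ 612.7  -210.12] chamber frame [81.86 70.39]
bRR [ 637.16 -345.25] chamber frame [ 81.18 -66.94]
bFR [ 486.35 -373.27] chamber frame [-72.21 -66.89]
bFL [ 460.67 -238.12] chamber frame [-72.73  70.68]
```

Call:
carry_out --targets '[{"slide": [0, 0, 0], "twist": [0, 0, 0.0]}, {"slide": [0, 0, 0], "twist": [0, 0, 0.0]}, {"slide": [0, 0, 0], "twist": [0, 0, 0.0]}, {"slide": [0, 0, 0], "twist": [0, 0, 0.0]}, {"slide": [0, 0, 0], "twist": [0, 0, 0.0]}]' --gripper 255 --newtons 80

```text
time_s: 13.48
eef_pos: [400.0, 344.0, 15.1]
tool_rot: [2.187, 2.254, 0.002]
ft_force: [-1.6, -2.9, 5.8]
finger_gap: 10.2
finger_force: 79.0
```

```bash
V=30 python3 plan.py 399.5,344,164,0.03
python3 - <<'E'
from h import *
s=get_state();print(s['eef_pos'],s['finger_gap'],s['ft_force'],s['tool_rot'])
E
```

```text
[{"slide": [0.0, 0.0, -0.1], "twist": [0, 0, 0.0]}, {"slide": [0.0, 0.0, -0.2], "twist": [0, 0, 0.0]}, {"slide": [0.0, 0.0, -0.3], "twist": [0, 0, 0.0]}, {"slide": [0.0, 0.0, -0.4], "twist": [0, 0, 0.0]}, {"slide": [0.0, 0.0, -0.5], "twist": [0, 0, 0.0]}]
end [3.9936e+02 3.4389e+02 1.6410e+02 3.0000e-02]
[400.00500907 344.03270875  15.07512763] 10.246247082712081 [-1.62369953 -2.92708127  5.82707121] [2.18722174e+00 2.25410956e+00 1.68021083e-03]
```

Call:
carry_out --targets '[{"slide": [0.0, 0.0, -0.1], "twist": [0, 0, 0.0]}, {"slide": [0.0, 0.0, -0.2], "twist": [0, 0, 0.0]}, {"slide": [0.0, 0.0, -0.3], "twist": [0, 0, 0.0]}, {"slide": [0.0, 0.0, -0.4], "twist": [0, 0, 0.0]}, {"slide": [0.0, 0.0, -0.5], "twist": [0, 0, 0.0]}]'

```text
time_s: 14.1
eef_pos: [398.8, 343.8, 164.6]
tool_rot: [-2.187, -2.254, 0.001]
ft_force: [0.5, 1.4, -2.8]
finger_gap: 10.1
finger_force: 78.6
```

Run:
```python
from h import *
np.set_printoptions(precision=2,suppress=True)
st=get_state();print(st['eef_pos'],st['finger_gap'],st['ft_force'],st['tool_rot'])
t=grab_frame('top')[:,:,::-1];s=grab_frame('side')[:,:,::-1];cv2.imwrite('pics/s4.png',s);cv2.imwrite('pics/t4.png',t)
m=np.zeros((600,800,3),np.uint8)
m[:480,:480]=cv2.resize(s[280:440,310:470],None,fx=3,fy=3,interpolation=cv2.INTER_CUBIC)
m[:400,480:]=cv2.resize(t[245:345,175:255],None,fx=4,fy=4,interpolation=cv2.INTER_CUBIC)
cv2.imwrite('pics/mos4.png',m)
# predicted pixels of nominal panel features if bar is centred on tool
p=st['eef_pos'];a=.03;R=np.array([[np.cos(a),-np.sin(a)],[np.sin(a),np.cos(a)]])
z0=p[2]+19-34
print('z0',z0)
for n,q,z in [('slotc',(60,0),5),('slot',(70.5,26.5),5),('slot',(70.5,-26.5),5),('slot',(49.5,26.5),5),('slot',(49.5,-26.5),5),('cRL',(90,76),5),('cRR',(90,-76),5),('cFL',(-80,76),5),('cFR',(-80,-76),5),('barL',(0,47),34),('barR',(0,-47),34)]:
    P=[*(p[:2]+R@np.array(q)),z0+z];print(n,proj('side',P)[0],proj('top',P)[0])
```

```text
[398.75 343.85 164.58] 10.066400803501267 [ 0.47  1.38 -2.83] [-2.19 -2.25  0.  ]
z0 149.5759193390541
slotc [355.49 342.87] [209.58 275.02]
slot [348.24 355.84] [198.65 271.23]
slot [348.91 329.94] [220.28 270.23]
slot [362.45 356.56] [198.85 279.82]
slot [362.34 330.59] [220.51 278.82]
cRL [333.61 382.03] [178.24 264.2 ]
cRR [337.63 307.59] [240.2  261.36]
cFL [455.14 387.68] [179.59 334.39]
cFR [441.07 312.18] [242.3  331.44]
barL [398.89 355.62] [187.3  301.31]
barR [395.1  309.45] [226.83 299.47]
```

View pics/mos4.png

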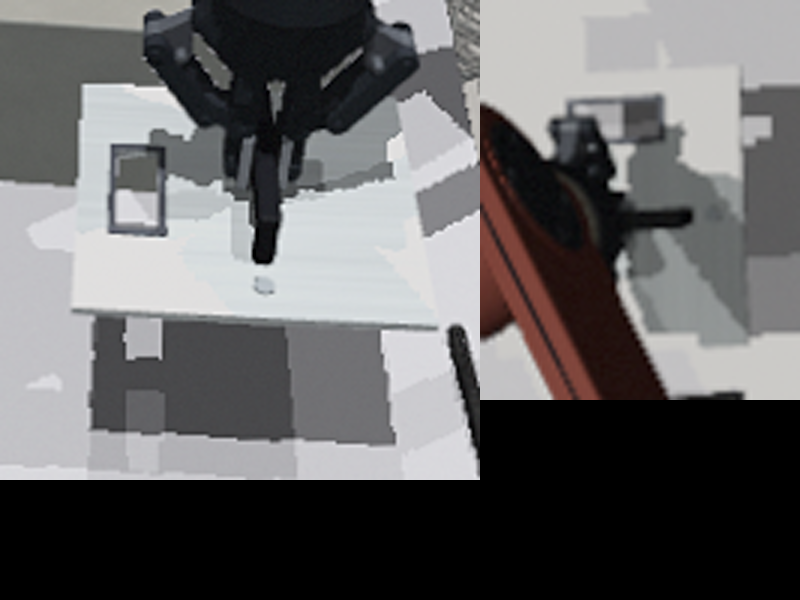

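In the side view the slot centre is at (355.4,343.0) against (355.5,342.9) predicted for a bar centred in the tool. The panel hangs level and is centred to within about 1 mm. Carrying it over.

```bash
V=50 python3 plan.py 400,344,225,0.03 425,150,228,0.08 440,-100,228,0.14 540.8,-295.5,215,0.184
```

```text
[{"slide": [0.0, 0.001, -0.102], "twist": [0, 0, 0.0]}, {"slide": [0.0, 0.002, -0.203], "twist": [0, 0, 0.0]}, {"slide": [-0.162, 0.018, -0.206], "twist": [0, 0, -0.016]}, {"slide": [-0.324, 0.034, -0.208], "twist": [0, 0, -0.032]}, {"slide": [-0.486, 0.05, -0.211], "twist": [0, 0, -0.048]}]
[{"slide": [-0.163, 0.01, -0.002], "twist": [0, 0, -0.016]}, {"slide": [-0.302, 0.009, -0.002], "twist": [0, 0, -0.029]}, {"slide": [-0.441, 0.008, -0.002], "twist": [0, 0, -0.041]}, {"slide": [-0.58, 0.007, -0.002], "twist": [0, 0, -0.054]}, {"slide": [-0.72, 0.006, -0.002], "twist": [0, 0, -0.067]}]
[{"slide": [-0.138, -0.009, 0.0], "twist": [0, 0, -0.012]}, {"slide": [-0.277, -0.017, 0.0], "twist": [0, 0, -0.025]}, {"slide": [-0.415, 0.034, 0.009], "twist": [0, 0, -0.036]}, {"slide": [-0.552, 0.085, 0.017], "twist": [0, 0, -0.048]}, {"slide": [-0.69, 0.136, 0.026], "twist": [0, 0, -0.059]}]
[{"slide": [-0.139, 0.045, 0.009], "twist": [0, 0, -0.011]}, {"slide": [-0.279, 0.09, 0.017], "twist": [0, 0, -0.022]}, {"slide": [-0.279, 0.09, 0.017], "twist": [0, 0, -0.022]}, {"slide": [-0.279, 0.09, 0.017], "twist": [0, 0, -0.022]}, {"slide": [-0.279, 0.09, 0.017], "twist": [0, 0, -0.022]}]
end [ 5.4092e+02 -2.9546e+02  2.1510e+02  1.8000e-01]
```

Call:
carry_out --targets '[{"slide": [0.0, 0.001, -0.102], "twist": [0, 0, 0.0]}, {"slide": [0.0, 0.002, -0.203], "twist": [0, 0, 0.0]}, {"slide": [-0.162, 0.018, -0.206], "twist": [0, 0, -0.016]}, {"slide": [-0.324, 0.034, -0.208], "twist": [0, 0, -0.032]}, {"slide": [-0.486, 0.05, -0.211], "twist": [0, 0, -0.048]}]'

```text
time_s: 14.82
eef_pos: [417.9, 197.3, 225.5]
tool_rot: [-2.143, -2.296, 0.003]
ft_force: [0.8, -0.5, -2.4]
finger_gap: 10.4
finger_force: 78.6
```

Call:
carry_out --targets '[{"slide": [-0.163, 0.01, -0.002], "twist": [0, 0, -0.016]}, {"slide": [-0.302, 0.009, -0.002], "twist": [0, 0, -0.029]}, {"slide": [-0.441, 0.008, -0.002], "twist": [0, 0, -0.041]}, {"slide": [-0.58, 0.007, -0.002], "twist": [0, 0, -0.054]}, {"slide": [-0.72, 0.006, -0.002], "twist": [0, 0, -0.067]}]'

```text
time_s: 15.45
eef_pos: [434.3, -17.8, 226.1]
tool_rot: [-2.082, -2.35, 0.001]
ft_force: [0.5, -0.8, -3.5]
finger_gap: 10.5
finger_force: 78.7
```

Call:
carry_out --targets '[{"slide": [-0.138, -0.009, 0.0], "twist": [0, 0, -0.012]}, {"slide": [-0.277, -0.017, 0.0], "twist": [0, 0, -0.025]}, {"slide": [-0.415, 0.034, 0.009], "twist": [0, 0, -0.036]}, {"slide": [-0.552, 0.085, 0.017], "twist": [0, 0, -0.048]}, {"slide": [-0.69, 0.136, 0.026], "twist": [0, 0, -0.059]}]'

```text
time_s: 16.08
eef_pos: [500.3, -218.3, 217.9]
tool_rot: [-2.027, -2.397, -0.0]
ft_force: [0.3, 0.3, -2.3]
finger_gap: 10.3
finger_force: 78.7
```

Call:
carry_out --targets '[{"slide": [-0.139, 0.045, 0.009], "twist": [0, 0, -0.011]}, {"slide": [-0.279, 0.09, 0.017], "twist": [0, 0, -0.022]}, {"slide": [-0.279, 0.09, 0.017], "twist": [0, 0, -0.022]}, {"slide": [-0.279, 0.09, 0.017], "twist": [0, 0, -0.022]}, {"slide": [-0.279, 0.09, 0.017], "twist": [0, 0, -0.022]}]'

```text
time_s: 16.7
eef_pos: [540.5, -294.3, 214.5]
tool_rot: [-2.006, -2.416, -0.0]
ft_force: [-0.5, 0.3, -2.8]
finger_gap: 10.2
finger_force: 78.8
```

```bash
V=10 python3 plan.py 540.8,-295.5,184,0.184; V=3.2 python3 plan.py 540.8,-295.5,168,0.184;python3 - <<'E'
from h import *
s=get_state();print(s['eef_pos'],s['finger_gap'],s['ft_force'],s['tool_rot'],s['qpos'])
E
```

```text
[{"slide": [0.0, 0.0, 0.026], "twist": [0, 0, 0.0]}, {"slide": [0.0, 0.0, 0.052], "twist": [0, 0, 0.0]}, {"slide": [0.0, 0.0, 0.078], "twist": [0, 0, 0.0]}, {"slide": [0.0, 0.0, 0.104], "twist": [0, 0, 0.0]}, {"slide": [0.0, 0.0, 0.104], "twist": [0, 0, 0.0]}]
end [ 5.4092e+02 -2.9546e+02  1.8390e+02  1.8000e-01]
[{"slide": [0.0, 0.0, 0.011], "twist": [0, 0, 0.0]}, {"slide": [0.0, 0.0, 0.021], "twist": [0, 0, 0.0]}, {"slide": [0.0, 0.0, 0.032], "twist": [0, 0, 0.0]}, {"slide": [0.0, 0.0, 0.042], "twist": [0, 0, 0.0]}, {"slide": [0.0, 0.0, 0.053], "twist": [0, 0, 0.0]}]
end [ 5.4092e+02 -2.9546e+02  1.6800e+02  1.8000e-01]
[ 540.51255709 -294.28362784  214.52105154] 10.23179009920459 [-0.48605562  0.27043347 -2.77143954] [-2.00639720e+00 -2.41603570e+00 -2.23794151e-04] [-6.26756037e-01  2.10309372e-01  1.57008259e+00  2.18053035e-04
  1.36226276e+00 -8.11529002e-01]
```

Call:
carry_out --targets '[{"slide": [0.0, 0.0, 0.026], "twist": [0, 0, 0.0]}, {"slide": [0.0, 0.0, 0.052], "twist": [0, 0, 0.0]}, {"slide": [0.0, 0.0, 0.078], "twist": [0, 0, 0.0]}, {"slide": [0.0, 0.0, 0.104], "twist": [0, 0, 0.0]}, {"slide": [0.0, 0.0, 0.104], "twist": [0, 0, 0.0]}]'

```text
time_s: 17.32
eef_pos: [540.3, -295.0, 182.6]
tool_rot: [-2.007, -2.414, 0.0]
ft_force: [0.6, 0.0, -3.2]
finger_gap: 10.3
finger_force: 78.8
```

Run:
```python
from h import *
np.set_printoptions(precision=2,suppress=True)
st=get_state();print(st['eef_pos'],st['ft_force'])
t=grab_frame('top')[:,:,::-1];s=grab_frame('side')[:,:,::-1];cv2.imwrite('pics/s5.png',s);cv2.imwrite('pics/t5.png',t)
m=np.zeros((600,800,3),np.uint8)
m[:560,:400]=cv2.resize(t[170:310,415:515],None,fx=4,fy=4,interpolation=cv2.INTER_CUBIC)
m[:400,400:]=cv2.resize(s[110:190,285:365],None,fx=5,fy=5,interpolation=cv2.INTER_CUBIC)
cv2.imwrite('pics/mos5.png',m)
```

```text
[ 540.35 -295.03  182.64] [ 0.6   0.01 -3.24]
```

View pics/mos5.png

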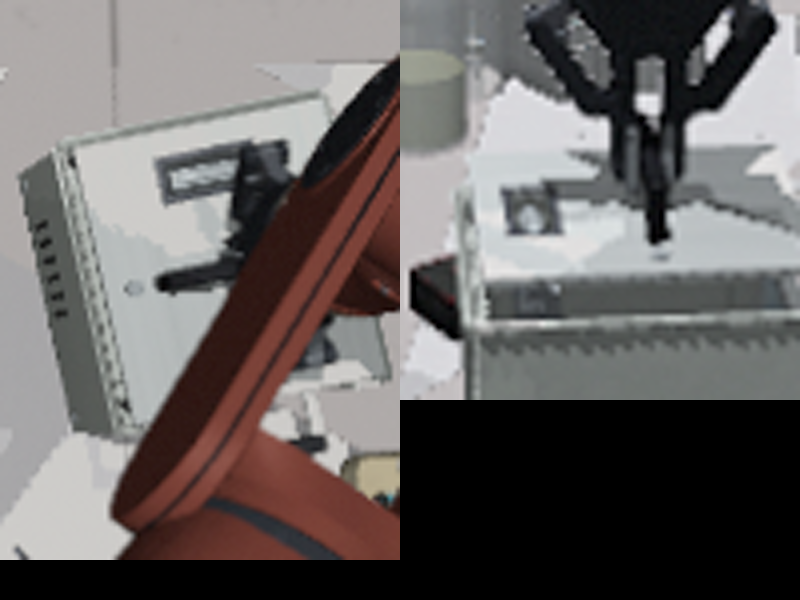

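The slot (top crop, about (207,172)) shows the wing ridge centred in it, and the panel is square to the rim. Lowering.

Call:
carry_out --targets '[{"slide": [0.0, 0.0, 0.011], "twist": [0, 0, 0.0]}, {"slide": [0.0, 0.0, 0.021], "twist": [0, 0, 0.0]}, {"slide": [0.0, 0.0, 0.032], "twist": [0, 0, 0.0]}, {"slide": [0.0, 0.0, 0.042], "twist": [0, 0, 0.0]}, {"slide": [0.0, 0.0, 0.053], "twist": [0, 0, 0.0]}]'

```text
time_s: 18.05
eef_pos: [540.9, -295.4, 167.8]
tool_rot: [-2.008, -2.416, 0.0]
ft_force: [0.5, 0.3, -3.1]
finger_gap: 10.4
finger_force: 78.8
```

Call:
carry_out --targets '[{"slide": [0.0, 0.0, 0.007], "twist": [0, 0, 0.0]}, {"slide": [0.0, 0.0, 0.013], "twist": [0, 0, 0.0]}, {"slide": [0.0, 0.0, 0.02], "twist": [0, 0, 0.0]}, {"slide": [0.0, 0.0, 0.02], "twist": [0, 0, 0.0]}, {"slide": [0.0, 0.0, 0.02], "twist": [0, 0, 0.0]}]'

```text
time_s: 18.68
eef_pos: [541.0, -295.5, 162.1]
tool_rot: [2.008, 2.416, -0.0]
ft_force: [-0.3, -0.3, -2.5]
finger_gap: 10.3
finger_force: 78.8
```

Run:
```python
from h import *
s=get_state();print(s['eef_pos'],s['ft_force'],s['moment'],s['tool_rot'])
```

```text
[ 540.9572409  -295.47635917  162.10801732] [-0.32037338 -0.32011158 -2.47807114] [0.00056911 0.04069233 0.02012959] [ 2.00799936e+00  2.41594367e+00 -1.09305348e-05]
```

Call:
carry_out --targets '[{"slide": [0.0, 0.0, 0.005], "twist": [0, 0, 0.0]}, {"slide": [0.0, 0.0, 0.01], "twist": [0, 0, 0.0]}, {"slide": [0.0, 0.0, 0.015], "twist": [0, 0, 0.0]}, {"slide": [0.0, 0.0, 0.02], "twist": [0, 0, 0.0]}, {"slide": [0.0, 0.0, 0.02], "twist": [0, 0, 0.0]}]'

```text
time_s: 19.3
eef_pos: [541.0, -295.5, 156.1]
tool_rot: [2.008, 2.416, 0.0]
ft_force: [-0.1, -0.3, -0.7]
finger_gap: 10.2
finger_force: 79.0
```

Run:
```python
from h import *
s=get_state();print(s['eef_pos'],s['ft_force'],s['moment'],s['tool_rot'])
```

```text
[ 541.00603598 -295.45497352  156.1108299 ] [-0.12501429 -0.30198526 -0.74882081] [0.04211349 0.06032828 0.00773831] [2.00796305e+00 2.41587671e+00 6.65691423e-05]
```

Call:
carry_out --targets '[{"slide": [0.0, 0.0, 0.005], "twist": [0, 0, 0.0]}, {"slide": [0.0, 0.0, 0.01], "twist": [0, 0, 0.0]}, {"slide": [0.0, 0.0, 0.015], "twist": [0, 0, 0.0]}, {"slide": [0.0, 0.0, 0.02], "twist": [0, 0, 0.0]}, {"slide": [0.0, 0.0, 0.02], "twist": [0, 0, 0.0]}]'

```text
time_s: 19.92
eef_pos: [541.1, -295.7, 151.5]
tool_rot: [2.008, 2.415, -0.0]
ft_force: [-3.8, 2.5, 8.4]
finger_gap: 10.4
finger_force: 80.5
```

Run:
```python
from h import *
s=get_state();print(s['eef_pos'],s['ft_force'],s['moment'],s['tool_rot'])
```

```text
[ 541.08722764 -295.65994765  151.47983475] [-3.80018499  2.49337456  8.36504932] [0.4905381  0.78329068 0.00576653] [ 2.00753513e+00  2.41539122e+00 -2.07193355e-04]
```

Call:
carry_out --targets '[{"slide": [0.0, 0.0, 0.003], "twist": [0, 0, 0.0]}, {"slide": [0.0, 0.0, 0.006], "twist": [0, 0, 0.0]}, {"slide": [0.0, 0.0, 0.01], "twist": [0, 0, 0.0]}, {"slide": [0.0, 0.0, 0.01], "twist": [0, 0, 0.0]}, {"slide": [0.0, 0.0, 0.01], "twist": [0, 0, 0.0]}]'

```text
time_s: 20.55
eef_pos: [541.2, -295.8, 150.5]
tool_rot: [2.007, 2.415, -0.0]
ft_force: [-10.1, 5.7, 18.3]
finger_gap: 10.4
finger_force: 81.8
```

Run:
```python
from h import *
s=get_state();print(s['eef_pos'],s['ft_force'],s['moment'],s['tool_rot'])
```

```text
[ 541.17478981 -295.76091051  150.51952024] [-10.13056813   5.74983022  18.33168848] [0.97708196 1.42208971 0.00640581] [ 2.00689148e+00  2.41502469e+00 -4.72626288e-04]
```

Call:
carry_out --targets '[{"slide": [0.002, -0.002, 0.0], "twist": [0, 0, 0.0]}, {"slide": [0.004, -0.004, 0.0], "twist": [0, 0, 0.0]}, {"slide": [0.004, -0.004, 0.003], "twist": [0, 0, 0.0]}, {"slide": [0.004, -0.004, 0.006], "twist": [0, 0, 0.0]}, {"slide": [0.004, -0.004, 0.006], "twist": [0, 0, 0.0]}]'

```text
time_s: 21.18
eef_pos: [541.2, -295.7, 150.3]
tool_rot: [2.004, 2.412, 0.0]
ft_force: [-8.0, 5.4, 21.6]
finger_gap: 10.2
finger_force: 82.3
```

Run:
```python
from h import *
s=get_state();print(s['eef_pos'],s['ft_force'],s['moment'],s['tool_rot'])
t=grab_frame('top')[:,:,::-1];s=grab_frame('side')[:,:,::-1];cv2.imwrite('pics/s6.png',s)
m=np.zeros((600,800,3),np.uint8)
m[:600,:320]=cv2.resize(t[170:290,415:479],None,fx=5,fy=5,interpolation=cv2.INTER_CUBIC)
m[:480,320:]=cv2.resize(s[110:190,288:368],None,fx=6,fy=6,interpolation=cv2.INTER_CUBIC)
cv2.imwrite('pics/mos6.png',m)
```

```text
[ 541.15337047 -295.67615462  150.30464812] [-7.98244149  5.4345043  21.61389692] [ 0.79835757  1.17253297 -0.04484172] [2.00431423e+00 2.41194576e+00 2.35082079e-04]
```

View pics/mos6.png

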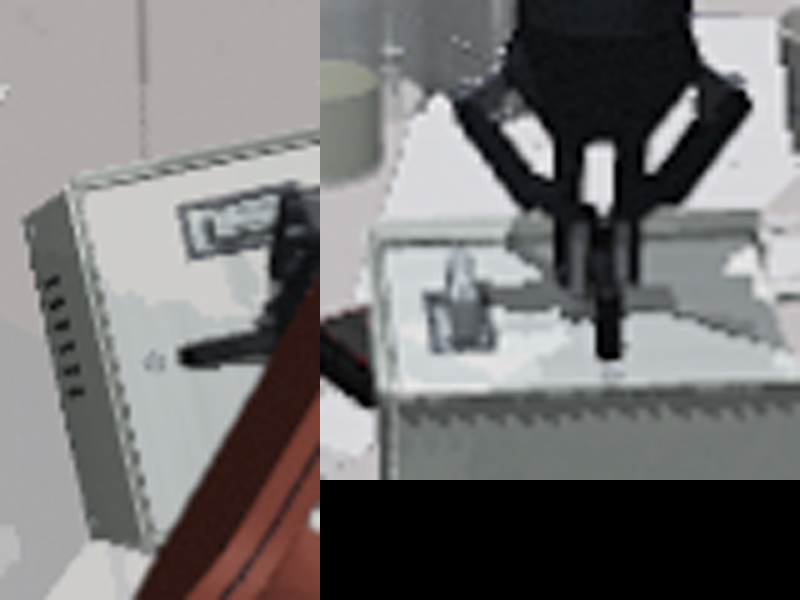

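The panel sits flush within the rim on the visible sides and the wing stands up through the slot. I'll relieve the remaining side load and press slightly more.

Call:
carry_out --targets '[{"slide": [0.003, -0.003, 0.0], "twist": [0, 0, 0.0]}, {"slide": [0.006, -0.006, 0.0], "twist": [0, 0, 0.0]}, {"slide": [0.006, -0.006, 0.004], "twist": [0, 0, 0.0]}, {"slide": [0.006, -0.006, 0.004], "twist": [0, 0, 0.0]}, {"slide": [0.006, -0.006, 0.004], "twist": [0, 0, 0.0]}]'

```text
time_s: 21.9
eef_pos: [541.2, -295.7, 150.4]
tool_rot: [2.001, 2.407, 0.001]
ft_force: [-0.7, 0.7, 20.5]
finger_gap: 10.4
finger_force: 82.2
```

Run:
```python
from h import *
from scipy.spatial.transform import Rotation as Ro
s=get_state();print(s['eef_pos'],s['ft_force'],s['moment'],Ro.from_rotvec(s['tool_rot']).as_matrix().round(4))
```

```text
[ 541.16539977 -295.71442705  150.38383705] [-0.72715495  0.65901719 20.45287319] [ 0.2356232   0.25684104 -0.04980477] [[-0.1828  0.9831  0.0096]
 [ 0.9831  0.1829 -0.0068]
 [-0.0085  0.0082 -0.9999]]
```

Call:
carry_out --targets '[{"slide": [0.0, 0.0, 0.003], "twist": [0, 0, 0.0]}, {"slide": [0.0, 0.0, 0.006], "twist": [0, 0, 0.0]}, {"slide": [0.0, 0.0, 0.006], "twist": [0, 0, 0.0]}, {"slide": [0.0, 0.0, 0.006], "twist": [0, 0, 0.0]}, {"slide": [0.0, 0.0, 0.006], "twist": [0, 0, 0.0]}]'

```text
time_s: 22.52
eef_pos: [541.2, -295.7, 150.1]
tool_rot: [2.0, 2.407, 0.001]
ft_force: [-4.3, 4.2, 28.9]
finger_gap: 10.4
finger_force: 83.3
```

Run:
```python
from h import *
s=get_state();print(s['eef_pos'],s['ft_force'],s['moment'],s['tool_rot'])
```

```text
[ 541.23153839 -295.72001592  150.14395998] [-4.32383278  4.15359362 28.91293701] [ 0.61268704  0.92630161 -0.02687133] [2.00024729e+00 2.40680789e+00 1.26345612e-03]
```

```bash
python3 -c "
from rig import *
print(hand_in())"
```

```text
the job is handed in; nothing more can be done
None
```

The job is handed in: window fully down, wing in line with the slot, and the panel in the top frame over the wing, still held pressed home on its buffers at about 32 N; its level all round I judged from handle height, force and moment readings and partial camera views.

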